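# Stir the small grinding balls through the sieve

## Task

Large and small steel grinding balls lie mixed on the perforated plate of the sieve: take the stirring rod out of its beaker and stir them with it, slowly and without leaning on the plate or shoving the sieve along, until every small ball has dropped through into the pan below and all the large ones are left on the plate. Then stand the rod back in its upright beaker and let go. Touch the balls and the sieve with nothing but the rod, and leave the specimen cup and the black-capped bottle beside them in their places.

Things in the scene. Friction and masses are not known exactly. Their poses are not given: they have to be found in the camera images.
- sieve: Round stainless test sieve standing on its receiving pan, one loose piece of about 1 kg on a rubber foot, 78 mm high, 111 mm outside diameter at the rim. Origin: centre of its underside, z up along its axis. Bore 100 mm, open at the top. A level perforated plate 3 mm thick crosses the bore, its upper face 43 mm above the origin (35 mm below the rim); the pan under it is 37 mm deep.
- sieve_plate (a point): Centre of the plate's upper face; axes as the sieve's. Seven round through-holes of 17 mm diameter: one here, six on a circle of 37 mm radius at 0, 60, 120, 180, 240, 300 degrees from the sieve's x axis. A small ball drops through if it comes over a hole slowly; a large one only sits in it, about 5 mm lower, and blocks it until pushed out sideways.
- small_1_center (a point): Centre of a small polished steel grinding ball, 14 mm diameter, 11 g, rolls easily; starts on the sieve's plate among the large ones, on the metal between holes.
- small_2_center (a point): Centre of a small polished steel grinding ball, 14 mm diameter, 11 g, rolls easily; starts on the sieve's plate among the large ones, on the metal between holes.
- small_3_center (a point): Centre of a small polished steel grinding ball, 14 mm diameter, 11 g, rolls easily; starts on the sieve's plate among the large ones, on the metal between holes.
- small_4_center (a point): Centre of a small polished steel grinding ball, 14 mm diameter, 11 g, rolls easily; starts on the sieve's plate among the large ones, on the metal between holes.
- small_5_center (a point): Centre of a small polished steel grinding ball, 14 mm diameter, 11 g, rolls easily; starts on the sieve's plate among the large ones, on the metal between holes.
- large_1_center (a point): Centre of a large polished steel grinding ball, 20 mm diameter, 33 g, rolls easily; starts on the sieve's plate.
- large_2_center (a point): Centre of a large polished steel grinding ball, 20 mm diameter, 33 g, rolls easily; starts on the sieve's plate.
- large_3_center (a point): Centre of a large polished steel grinding ball, 20 mm diameter, 33 g, rolls easily; starts on the sieve's plate.
- large_4_center (a point): Centre of a large polished steel grinding ball, 20 mm diameter, 33 g, rolls easily; starts on the sieve's plate.
- stirrer_grip (a point): Middle of the stirring rod's round black handle (16 mm diameter, 71 mm long), on its axis, 128 mm from the rod's lower tip; z points along the rod away from the tip. The rod is 165 mm long, about 50 g, its shaft steel, 8 mm diameter. It starts leaning in the beaker, about 26 degrees from vertical, roughly toward the robot or its right, the handle clear of the rim.
- stirrer_tip (a point): Lowest point of the stirring rod, on its axis: the round end of a dark rubber sleeve of 10 mm diameter on its lowest 29 mm; z points along the rod toward the handle. It starts on the beaker's floor.
- beaker: Loose white plastic beaker, 80 mm high, 50 mm outside (55 mm at the lip) and 44 mm inside diameter, floor 6 mm thick, about 0.3 kg, which holds the stirring rod. Origin: centre of its underside, z up.
- specimen_a_mid (a point): Bystander: specimen cup with an orange screw lid, 60 mm diameter, 70 mm high; its centre, 35 mm above its foot.
- lugol_mid (a point): Bystander: small clear bottle with a black cap, 33 mm diameter, 74 mm high; its centre, 37 mm above its foot.

How it is judged:
On the way, in this order (a step that is already met when the one before it is completed fails the run):
1. The rod's tip is down among the balls inside the sieve, above the plate (horizontal distance between stirrer_tip and sieve below 0.05 m and z of stirrer_tip in the frame of sieve between 0.03 and 0.06 m), for 0.2 s.
2. All five small balls have dropped through the plate into the pan (z of small_1_center in the frame of sieve between 0 and 0.03 m and horizontal distance between each of small_1_center, small_2_center, small_3_center, small_4_center, small_5_center and sieve below 0.05 m and z of small_2_center in the frame of sieve between 0 and 0.03 m and z of small_3_center in the frame of sieve between 0 and 0.03 m and z of small_4_center in the frame of sieve between 0 and 0.03 m and z of small_5_center in the frame of sieve between 0 and 0.03 m), for 0.2 s.
At the end, for the whole second after the job is handed in: All five small balls lie in the pan (centres under 30 mm above the sieve's underside), all four large ones on the plate inside the rim; the rod rests in the upright beaker (tilt under 0.1 rad), its tip within 26 mm of the beaker's axis and under 20 mm above its underside (all of step 2 and z of large_1_center in the frame of sieve between 0.046 and 0.078 m and horizontal distance between each of large_1_center, large_2_center, large_3_center, large_4_center and sieve below 0.05 m and z of large_2_center in the frame of sieve between 0.046 and 0.078 m and z of large_3_center in the frame of sieve between 0.046 and 0.078 m and z of large_4_center in the frame of sieve between 0.046 and 0.078 m and horizontal distance between stirrer_tip and beaker below 0.026 m and z of stirrer_tip in the frame of beaker below 0.02 m and angle between beaker's own z axis and vertical below 0.1 rad and linear speed of stirrer below 0.02 m/s); the robot touches nothing.
It fails at once if The rod is pressed against the sieve with more than 40 N (contact force between stirrer and sieve above 40 N).
It fails at once if The sieve is pushed more than 30 mm from its place or tipped (distance of sieve from where it was at the start of the episode above 0.03 m or angle between sieve's own z axis and vertical above 0.1 rad).
It fails at once if The gripper or arm touches the sieve (contact force between any of the arm, the fingers and sieve above 1 N).
It fails at once if The gripper touches a ball (contact force between the fingers and small_1 above 0.3 N or contact force between the fingers and small_2 above 0.3 N or contact force between the fingers and small_3 above 0.3 N or contact force between the fingers and small_4 above 0.3 N or contact force between the fingers and small_5 above 0.3 N or contact force between the fingers and large_1 above 0.3 N or contact force between the fingers and large_2 above 0.3 N or contact force between the fingers and large_3 above 0.3 N or contact force between the fingers and large_4 above 0.3 N).
It fails at once if The specimen cup or the black-capped bottle is shoved or knocked over (distance of any of specimen_a_mid, lugol_mid from where it was at the start of the episode above 0.03 m).
It also fails if it takes over 64 s, if anything falls off the work surface, if the arm or the gripper's body presses on something with over 40 N, if the wrist force passes 120 N, or if a joint passes its speed limit or range.

## Robot

A 6-joint arm with a two-finger parallel gripper is mounted at the origin on a cart in front of the work surface, level with it; the furniture and walls round the work are solid. World frame = base frame: x ahead of the robot, y to its left, z up, the work surface at z = 0. Lengths are in m, angles in rad, forces in N, time in s.
With the tool pointing down it reaches from about 0.275 to 0.725 m from the base axis. Payload 5.6 kg.
Tool frame: the origin (TCP) lies midway between the tips of the shut fingers; the grasp point (between the pads) lies behind it (env.hold_point_z is the z of the grasp point in the tool frame, in m); z points along the fingers, y is the line along which they close (so a half turn about z gives the same grasp; the last joint's range is limited). The gripper opens to 85 mm and grips with 20 to 120 N. Pads are 22 mm wide; open, the fingers measure 114 mm over their backs; the gripper's body (76 mm by 85 mm) begins 54 mm behind the grasp point. The pads swing forward as they close: fully open they stand 13 mm farther back than shut.
Start: joints at [-1.033, 0.255, 0.108, 0, -1.424, -0.285], TCP at [0.138, -0.533, 0.231] pointing down, gripper open.
Joint ranges: [-2.95, 2.95], [-1.21, 1.97], [-1.09, 1.5], [-2.87, 1.71], [-2.94, -0.07], [-3.05, 3.05]. Speed limits (rad/s): [2.57, 2.57, 3.14, 3.14, 3.14, 3.14].

## Interface

Orientations are given as a rotation vector (axis times angle).
In Python, from workcell import env, vision, order gives the robot as it stands. The module is installed in compiled form; this text tells all that it offers.
- The arm moves only by the tool jog_arm, never from a script. Its argument "plan" is a list of rows, each a list of 7 numbers: the shift along the world's x, y, z each as a share of 0.75 m, from -1 to 1, then the turn, a rotation vector about the world's x, y, z each as a share of pi rad, from -1 to 1, then the opening in per cent of the stroke, from 0 (shut) to 100 (fully open). In form: [[tx, ty, tz, ax, ay, az, hand], ...]. A call has 1 to 20 rows; each row is the pose to reach, as a shift and turn from the pose commanded when the call began, turning the shorter way round; what a row does not reach only later rows make up. A row lasts 1/10 s, in which the tool goes at most 50 mm and 8.59 degrees, less where a joint would pass 70% of its speed; a pose out of reach is approached as far as the arm can. A call with a number of a shift or a turn outside -1 to 1 is refused whole. A call with a gripper value outside its range is refused whole. The fingers move at their own pace and stop on an object; "force" is the grip in N (left out, the last holds). Time passes only in rows, so rows that repeat a pose let the fingers close. It gives the time, the measured TCP pose, the force, the opening and the grip force at its end, in the units of the state.
- env.get_state(): the state, without advancing time (a new reading comes with each control period).
- vision.grab_frame(name): name is "scene" or "top"; returns a dict with "img" (384x512x3 uint8, red, green, blue), "fx", "fy", "cx", "cy" (pixels), "extrinsics" (4x4, takes a point from camera to world coordinates). Camera axes: x right, y up, looking along -z (the intrinsics and any distortion apply to the point x, -y, -z); pixel columns grow to the right and rows downward; lengths in m; the calibration is good to about 2 mm. A picture is of the moment at which its call begins. There is no depth.
- order.finish_job(): hands the job in; it is judged then, once.
The state is a dict: "t": time; "joint_pos": joint angles; "qvel": joint speeds; "joint_torque": joint torques, N m; "eef_pos": TCP position; "tool_rot": TCP orientation; "ft_force": force on the tool from outside, world axes, zero at the start; "ft_torque": the same for the moment, N m; "gripper_width": finger opening in m; "finger_force": force on a finger pad.
Only numpy, scipy, OpenCV 4.12 (cv2) and the standard library are available. Lean on these libraries where they do the work, as an engineer would, in place of code of your own. Each camera call takes 0.05 s, during which the arm holds its last target. There are 200 camera calls.

## Working session

There is one attempt and no reset: what is moved stays moved. The work goes in short steps, Python scripts to look and compute and a tool call to move; the robot and the scene stay as the last step left them, time stands still between calls to the robot, and variables do not carry over. Pictures are saved under pics/ and viewed, at most 10 in all, crops included, and the job is handed in when it is done.

Besides the shell and the picture viewer there is one more tool, called after ">>>" by a JSON object that holds its "api" and its "payload", one argument or row to a line. jog_arm: Moves the arm, as the interface text tells. Its arguments: {"type":"object","properties":{"plan":{"type":"array"},"force":{"type":"number"}},"required":["plan"]}

```bash
mkdir -p pics; python3 - <<'E'
from workcell import env, vision
import cv2,numpy as np
for n in ("scene","top"):
    f=vision.grab_frame(n); cv2.imwrite(f"pics/{n}0.png",f["img"][:,:,::-1]); print(n,f["fx"],f["fy"],f["cx"],f["cy"],np.round(f["extrinsics"],3).tolist(),[k for k in f])
s=env.get_state();print(s["t"],s["eef_pos"],s["tool_rot"],s["gripper_width"],env.hold_point_z)
E
```

```text
scene 375.985652946998 375.985652946998 256.9348312720958 193.37077075854174 [[-0.6, 0.414, -0.684, -0.096], [-0.8, -0.286, 0.528, 0.615], [0.023, 0.864, 0.503, 0.523], [0.0, 0.0, 0.0, 1.0]] ['img', 'fx', 'fy', 'cx', 'cy', 'extrinsics']
top 468.4495388832809 468.4495388832809 254.48228643553003 192.47964586830716 [[0.046, 0.971, -0.233, 0.316], [-0.999, 0.045, -0.007, 0.185], [0.004, 0.233, 0.972, 0.918], [0.0, 0.0, 0.0, 1.0]] ['img', 'fx', 'fy', 'cx', 'cy', 'extrinsics']
0.1 [ 0.13749221 -0.53207514  0.23051408] [ 3.95925271e-01 -3.11625589e+00 -2.58029496e-03] 0.08546301607345022 -0.0187
```

View pics/scene0.png

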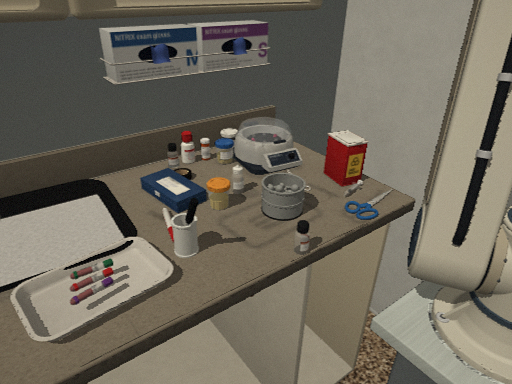

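View pics/top0.png

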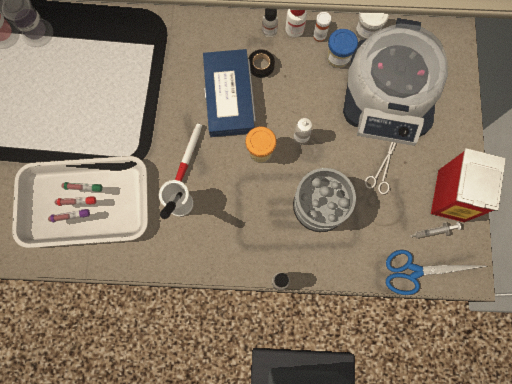

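The scene view shows the beaker at about (185,235), the sieve at (282,195), the orange cup at (218,193) and the black-capped bottle at (303,237). In the top view the beaker is at (176,198) with the handle end at about (168,213). The sieve is at (325,198), the cup at (261,143) and the bottle at (282,281).

```bash
cat > h.py <<'E'
from workcell import env, vision
import cv2,numpy as np
def ray(f,u,v):
    d=np.array([(u-f["cx"])/f["fx"],-(v-f["cy"])/f["fy"],-1.]); E=f["extrinsics"]
    return E[:3,3],E[:3,:3]@d
def onz(f,u,v,z):
    o,d=ray(f,u,v); return (o+d*(z-o[2])/d[2])
def tri(f,p,g,q):
    o,d=ray(f,*p);O,D=ray(g,*q); A=np.stack([d,-D],1); s=np.linalg.lstsq(A,O-o,rcond=None)[0]
    a,b=o+s[0]*d,O+s[1]*D; return (a+b)/2,np.linalg.norm(a-b)
def proj(f,P):
    E=f["extrinsics"];c=E[:3,:3].T@(np.asarray(P)-E[:3,3]); return f["cx"]+f["fx"]*c[0]/-c[2], f["cy"]-f["fy"]*c[1]/-c[2]
E
python3 - <<'E'
from h import *
t=vision.grab_frame("top");s=vision.grab_frame("scene")
a=cv2.resize(t["img"][150:246,280:376],(400,400),interpolation=cv2.INTER_CUBIC)
b=cv2.resize(t["img"][150:246,130:226],(400,400),interpolation=cv2.INTER_CUBIC)
c=cv2.resize(s["img"][180:276,140:236],(400,400)[:2],interpolation=cv2.INTER_CUBIC)[:200*2]
c2=cv2.resize(s["img"][155:227,245:317],(400,400),interpolation=cv2.INTER_CUBIC)
m=np.vstack([np.hstack([a,b]),np.hstack([c,c2])]);m=cv2.resize(m,(600,600))
cv2.imwrite("pics/m1.png",m[:,:,::-1])
print(onz(t,325,198,.078),onz(t,176,196,.08),onz(t,261,143,.07),onz(t,282,281,.074))
E
```

```text
[0.51334078 0.0610882  0.078     ] [0.50393021 0.33457064 0.08      ] [0.61727183 0.18315872 0.07      ] [0.35983985 0.13505484 0.074     ]
```

View pics/m1.png

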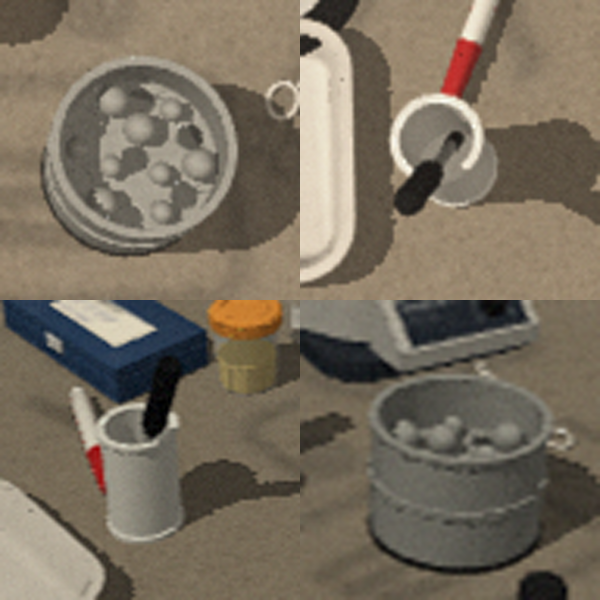

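The crop shows the sieve with about eight visible balls: large ones near (114,100), (140,128) and (200,164), and small ones near (171,108), (112,165), (162,174) and (163,212). The rod leans toward lower left, handle top at (415,195) in the beaker crop. I need a closer view of the plate for the holes and the ninth ball.

```bash
python3 - <<'E'
from h import *
t=vision.grab_frame("top");
for i in range(4): 
    f=vision.grab_frame("top"); t["img"]=t["img"]
a=t["img"][166:232,288:362]
a=cv2.resize(a,None,fx=8,fy=8,interpolation=cv2.INTER_CUBIC).astype(float)
a=np.clip((a/255)**0.6*300-30,0,255).astype(np.uint8)
# draw plate circle r=.05 at z=.043
th=np.linspace(0,6.283,120)
for r,z,c in ((.05,.043,(255,0,0)),(.05,.078,(0,255,0)),(.0555,.078,(0,255,0))):
    p=[proj(t,(.5137+r*np.cos(x),.0605+r*np.sin(x),z)) for x in th]
    cv2.polylines(a,[np.int32([((u-288+.5)*8,(v-166+.5)*8) for u,v in p])],True,c,1)
cv2.imwrite("pics/m2.png",a[:,:,::-1])
s=vision.grab_frame("scene")
# handle: dark pixels
for f,(u0,v0,u1,v1) in ((t,(155,185,185,222)),(s,(180,192,205,230))):
    g=f["img"][v0:v1,u0:u1].max(2)<45; n,l,st,ce=cv2.connectedComponentsWithStats(g.astype(np.uint8))
    k=1+np.argmax(st[1:,4]); ys,xs=np.where(l==k); P=np.c_[xs+u0,ys+v0].astype(float); m=P.mean(0); w=np.linalg.svd(P-m,full_matrices=False)[2][0]; q=(P-m)@w
    print(m,w,(m+w*q.min()),(m+w*q.max()),len(P))
E
```

```text
[167.6        209.51851852] [-0.60963626  0.79268129] [173.2402479  202.18477014] [161.90331887 216.92564436] 135
[191.17595308 205.92668622] [-0.53222958  0.84660007] [201.08376364 190.16665824] [182.58331685 219.59470969] 341
```

View pics/m2.png

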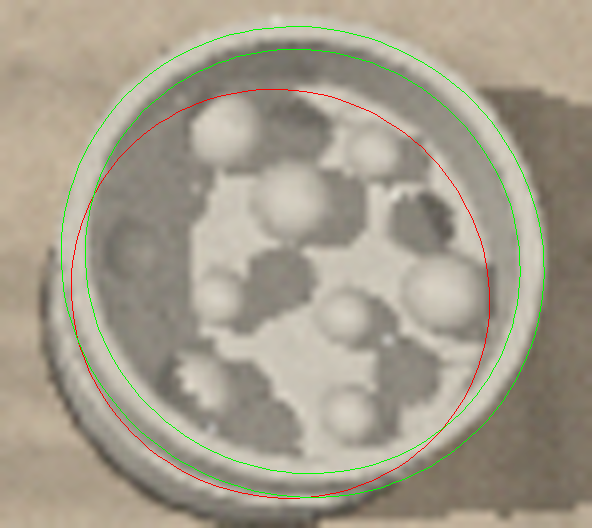

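The enlarged crop shows large balls at (225,130), (292,198) and (445,292), and small balls at (375,150), (220,298), (350,318) and (355,413). Two more balls are partly shaded at (203,380) and (133,248). Free holes show at (422,220), (405,372) and (295,120), with a central one beside (281,280). Next I locate the handle by triangulating its two ends.

```bash
python3 - <<'E'
from h import *
t=vision.grab_frame("top");s=vision.grab_frame("scene");R=[]
for f,(u0,v0,u1,v1) in ((t,(155,185,190,222)),(s,(180,192,203,226))):
    im=f["img"][v0:v1,u0:u1].astype(int); g=(im.max(2)<50)&(im.max(2)-im.min(2)<18); n,l,st,ce=cv2.connectedComponentsWithStats(g.astype(np.uint8))
    k=1+np.argmax(st[1:,4]); ys,xs=np.where(l==k); P=np.c_[xs+u0,ys+v0].astype(float); m=P.mean(0); w=np.linalg.svd(P-m,full_matrices=False)[2][0]; w*=np.sign(w[1]);q=(P-m)@w
    mm=(q.min()+q.max())/2; R.append((m+w*q.min(),m+w*q.max(),m+w*mm)); print(np.round(R[-1],1),len(P),st[k])
    if f is s:
        for r in g: print(''.join('#' if x else '.' for x in r))
lo,e1=tri(t,R[0][0],s,R[1][1]);hi,e2=tri(t,R[0][1],s,R[1][0]);mi,e3=tri(t,R[0][2],s,R[1][2])
d=hi-lo;print(lo,hi,mi,e1,e2,e3,np.linalg.norm(d),np.degrees(np.arccos(d[2]/np.linalg.norm(d))))
E
```

```text
[[173.3 202.2]
 [161.8 216.8]
 [167.5 209.5]] 139 [  5  17  15  16 139]
[[194.7 196.6]
 [187.6 222.9]
 [191.1 209.8]] 197 [  6   5  13  27 197]
.......................
......................#
.......................
.......................
.......................
................#......
...........######......
..........#######......
..........########.....
..........########.....
.........##########..##
.........##########.#..
.........#########.....
........#########......
........#########......
....#...########.......
........########.......
......##########.......
...##...########.......
.##.....#######........
.......########........
.......########........
.......#######.........
.......#######.........
......########.........
......#######..........
......#######..........
......#######..........
......#######..........
......######...........
......#####............
........##.............
.......................
.......................
[0.49216018 0.33864772 0.07963136] [0.44933721 0.33989952 0.163608  ] [0.46958576 0.33935652 0.12375748] 6.972919765095249e-05 0.00010270234308624991 9.187357719751349e-05 0.09427327521519437 27.02871957578329
```

```bash
cat > plan.py <<'E'
import numpy as np, json
from scipy.spatial.transform import Rotation as Ro
def toolR(tilt=0.,yaw=0.):  # tool down, fingers closing along world y (yaw deg), then tilt deg about world y
    return Ro.from_euler('y',tilt,degrees=True)*Ro.from_euler('z',yaw,degrees=True)*Ro.from_rotvec([0,np.pi,0])
def rows(p0,R0,tg):
    for p,R,h,n in tg:
        s=(np.asarray(p)-p0)/.75; w=(R*R0.inv()).as_rotvec()/np.pi
        print(n,'x',[round(float(x),4) for x in (*s,*w)]+[h])
E
python3 - <<'E'
from plan import *
rows([.138,-.533,.231],Ro.from_rotvec([.3959,-3.1163,0]),[((.42,-.1,.25),toolR(),100,11),((.434,.339,.195),toolR(-26.5),100,9)])
E
```

```text
11 x [0.376, 0.5773, 0.0253, 0.0, -0.0001, -0.0804, 100]
9 x [0.3947, 1.1627, -0.048, 0.0186, -0.1465, -0.079, 100]
```

>>> {"api": "jog_arm", "payload": {
  "plan": [
    [0.376,0.5773,0.0253,0,0,-0.08,100],
    [0.376,0.5773,0.0253,0,0,-0.08,100],
    [0.376,0.5773,0.0253,0,0,-0.08,100],
    [0.376,0.5773,0.0253,0,0,-0.08,100],
    [0.376,0.5773,0.0253,0,0,-0.08,100],
    [0.376,0.5773,0.0253,0,0,-0.08,100],
    [0.376,0.5773,0.0253,0,0,-0.08,100],
    [0.376,0.5773,0.0253,0,0,-0.08,100],
    [0.376,0.5773,0.0253,0,0,-0.08,100],
    [0.376,0.5773,0.0253,0,0,-0.08,100],
    [0.376,0.5773,0.0253,0,0,-0.08,100]
  ],
  "force": 60
}}

```text
t: 1.7
eef_pos: [0.4211, -0.0965, 0.2504]
tool_rot: [-0.007, 3.141, 0.001]
ft_force: [-0.4, -1.1, -0.2]
gripper_width: 0.0852
finger_force: 0.0
```

>>> {"api": "jog_arm", "payload": {
  "plan": [
    [0.0187,0.5853,-0.0733,0,-0.1472,0,100],
    [0.0187,0.5853,-0.0733,0,-0.1472,0,100],
    [0.0187,0.5853,-0.0733,0,-0.1472,0,100],
    [0.0187,0.5853,-0.0733,0,-0.1472,0,100],
    [0.0187,0.5853,-0.0733,0,-0.1472,0,100],
    [0.0187,0.5853,-0.0733,0,-0.1472,0,100],
    [0.0187,0.5853,-0.0733,0,-0.1472,0,100],
    [0.0187,0.5853,-0.0733,0,-0.1472,0,100],
    [0.0187,0.5853,-0.0733,0,-0.1472,0,100],
    [0.0187,0.5853,-0.0733,0,-0.1472,0,100],
    [0.0187,0.5853,-0.0733,0,-0.1472,0,100]
  ]
}}

```text
t: 2.8
eef_pos: [0.4391, 0.3414, 0.1989]
tool_rot: [-0.017, 2.691, 0.001]
ft_force: [0.1, -0.3, -0.7]
gripper_width: 0.0854
finger_force: 0.0
```

```bash
python3 - <<'E'
from h import *
t=vision.grab_frame("top");s=vision.grab_frame("scene")
a=cv2.resize(t["img"][130:250,110:260],None,fx=2.6,fy=2.6);b=cv2.resize(s["img"][120:270,110:260],(a.shape[1],a.shape[1]))[:a.shape[0]+70]
m=np.zeros((max(a.shape[0],b.shape[0]),a.shape[1]*2,3),np.uint8);m[:a.shape[0],:a.shape[1]]=a;m[:b.shape[0],a.shape[1]:]=b
cv2.imwrite("pics/m3.png",m[:,:,::-1]);print(m.shape)
st=env.get_state();print(st["eef_pos"],st["tool_rot"])
E
```

```text
(382, 780, 3)
[0.43869722 0.33792467 0.19893617] [-1.30506037e-02  2.69168118e+00 -6.61017169e-04]
```

View pics/m3.png

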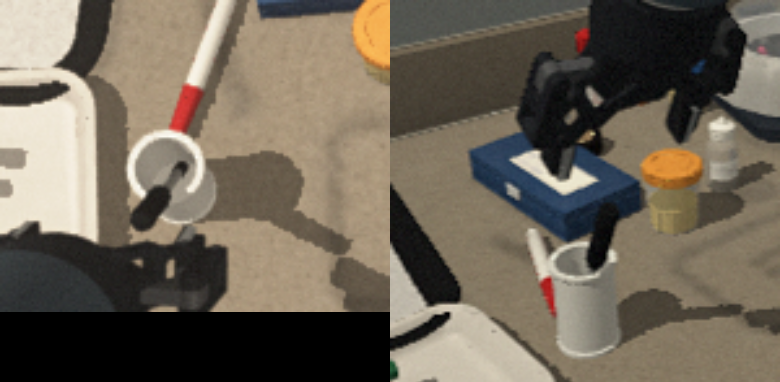

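The picture shows the open gripper behind and above the handle. The handle is at (150,210) in the top half and (602,235) in the scene half, and the fingers straddle its line. I go down halfway and check tracking.

>>> {"api": "jog_arm", "payload": {
  "plan": [
    [0.015,0,-0.03,0,0,0,100],
    [0.03,0,-0.06,0,0,0,100],
    [0.03,0,-0.06,0,0,0,100]
  ]
}}

```text
t: 3.2
eef_pos: [0.4643, 0.3335, 0.1548]
tool_rot: [-0.016, 2.703, -0.005]
ft_force: [0.6, -0.6, 0.8]
gripper_width: 0.0855
finger_force: 0.0
```

```bash
python3 - <<'E'
from h import *
P=[]
for i in range(5):
    f=vision.grab_frame("top"); s=env.get_state();P.append(np.r_[s["eef_pos"],s["tool_rot"]])
print(np.round(P,4))
E
```

```text
[[ 4.6450e-01  3.3440e-01  1.5660e-01 -1.6200e-02  2.7007e+00 -2.4000e-03]
 [ 4.6460e-01  3.3540e-01  1.5790e-01 -1.6900e-02  2.6993e+00  4.0000e-04]
 [ 4.6460e-01  3.3610e-01  1.5860e-01 -1.7400e-02  2.6986e+00  2.3000e-03]
 [ 4.6460e-01  3.3660e-01  1.5890e-01 -1.7900e-02  2.6983e+00  3.6000e-03]
 [ 4.6450e-01  3.3680e-01  1.5890e-01 -1.8200e-02  2.6983e+00  3.9000e-03]]
```

>>> {"api": "jog_arm", "payload": {
  "plan": [
    [0.005,0.001,-0.02,0,0,0,100],
    [0.01,0.002,-0.04,0,0,0,100],
    [0.013,0.003,-0.06,0,0,0,100],
    [0.0165,0.003,-0.075,0,0,0,100],
    [0.0165,0.003,-0.075,0,0,0,100],
    [0.0165,0.003,-0.075,0,0,0,100]
  ]
}}

```text
t: 4.05
eef_pos: [0.4842, 0.3367, 0.1101]
tool_rot: [-0.033, 2.722, 0.003]
ft_force: [-0.2, -0.0, 0.1]
gripper_width: 0.0855
finger_force: 0.0
```

```bash
python3 - <<'E'
from h import *
for i in range(2): t=vision.grab_frame("top");s=vision.grab_frame("scene")
st=env.get_state();print(st["eef_pos"],st["tool_rot"],st["ft_force"])
a=cv2.resize(t["img"][150:250,110:240],None,fx=3,fy=3);b=cv2.resize(s["img"][130:260,120:250],(390,390))[:]
m=np.zeros((390,780,3),np.uint8);m[:300,:390]=a;m[:,390:]=b
m=np.clip((m/255.)**.6*255,0,255);cv2.imwrite("pics/m4.png",m[:,:,::-1])
E
```

```text
[0.48414302 0.33692528 0.11025336] [-0.0329832   2.72208185  0.00442037] [-0.71129277 -0.27061154 -0.22528119][ WARN:0@1.162] global loadsave.cpp:1063 imwrite_ Unsupported depth image for selected encoder is fallbacked to CV_8U.
```

View pics/m4.png

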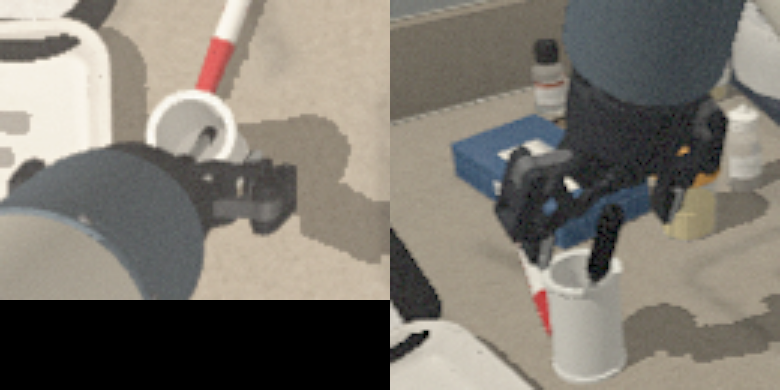

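The scene half shows the fingertips at about (540,250) and (665,205), either side of the handle at (603,240). The numbers put me about 8 mm too far in +x, so I correct that.

>>> {"api": "jog_arm", "payload": {
  "plan": [
    [-0.006,0.003,-0.004,0,-0.012,0,100],
    [-0.013,0.003,-0.008,0.005,-0.016,0,100],
    [-0.013,0.003,-0.008,0.005,-0.016,0,100],
    [-0.013,0.003,-0.008,0.005,-0.016,0,100]
  ]
}}

```text
t: 4.65
eef_pos: [0.4853, 0.3348, 0.1168]
tool_rot: [-0.049, 2.708, 0.026]
ft_force: [-0.3, 0.5, -0.4]
gripper_width: 0.0852
finger_force: 0.0
```

```bash
python3 - <<'E'
from h import *
for i in range(3):
    f=vision.grab_frame("top"); s=env.get_state();print(s["t"],np.round(np.r_[s["eef_pos"],s["tool_rot"]],4),np.round(s["joint_pos"],3),np.round(s["qvel"],3),np.round(s["joint_torque"],1),np.round(s["ft_force"],1))
E
```

```text
4.7 [ 0.4853  0.335   0.1167 -0.0495  2.7077  0.026 ] [ 1.046  0.19  -0.579  0.62  -0.647 -3.053] [ 0.001  0.007  0.004 -0.001 -0.    -0.   ] [ -0.  -31.5  20.1   3.9   0.1   0. ] [0.2 0.1 0.2]
4.75 [ 0.4854  0.335   0.1166 -0.0496  2.7078  0.0258] [ 1.046  0.19  -0.579  0.62  -0.647 -3.053] [ 0.001  0.006  0.003  0.    -0.001 -0.001] [ -0.  -31.5  20.1   3.9   0.1   0. ] [-0.4  0.4  0.9]
4.8 [ 0.4854  0.3351  0.1166 -0.0497  2.7078  0.0258] [ 1.047  0.191 -0.579  0.62  -0.647 -3.053] [ 0.003  0.005  0.001 -0.001  0.001  0.   ] [ -0.  -31.4  20.2   3.9   0.1   0. ] [-0.4  0.7 -0.7]
```

Joint 6 sits at its range limit, which explains the pose error. I back off and turn the gripper half a turn the other way.

>>> {"api": "jog_arm", "payload": {
  "plan": [
    [-0.0287,0,0.06,-0.28,0,0.605,100],
    [-0.0287,0,0.06,-0.28,0,0.605,100],
    [-0.0287,0,0.06,-0.28,0,0.605,100],
    [-0.0287,0,0.06,-0.28,0,0.605,100],
    [-0.0287,0,0.06,-0.28,0,0.605,100],
    [-0.0287,0,0.06,-0.28,0,0.605,100],
    [-0.0287,0,0.06,-0.28,0,0.605,100],
    [-0.0287,0,0.06,-0.28,0,0.605,100],
    [-0.0287,0,0.06,-0.28,0,0.605,100],
    [-0.0287,0,0.06,-0.28,0,0.605,100],
    [-0.0287,0,0.06,-0.28,0,0.605,100],
    [-0.0287,0,0.06,-0.28,0,0.605,100],
    [-0.0287,0,0.06,-0.28,0,0.605,100],
    [-0.0287,0,0.06,-0.28,0,0.605,100]
  ]
}}

```text
t: 6.2
eef_pos: [0.4638, 0.3352, 0.1614]
tool_rot: [-2.541, 1.41, -0.54]
ft_force: [-0.0, 0.1, -0.1]
gripper_width: 0.0855
finger_force: 0.0
```

```bash
python3 - <<'E'
from h import *; from plan import *
vision.grab_frame("top"); s=env.get_state();print(s["t"],np.round(np.r_[s["eef_pos"],s["tool_rot"]],4),np.round(s["joint_pos"],3))
R0=Ro.from_rotvec(s["tool_rot"]);p=np.array(s["eef_pos"]);print(R0.as_matrix()[:,2])
R=toolR(-26.5,180); d=R.as_matrix()[:,2]; g=np.array([.4707,.3392,.1216])
rows(p,R0,[(g+.0187*d-.05*d,R,100,9),(g+.0187*d,R,100,5)])
E
```

```text
6.25 [ 0.4638  0.3352  0.1614 -2.547   1.4014 -0.5414] [ 1.111  0.146 -0.47   0.509 -0.845 -0.867]
[ 0.39970092 -0.01400096 -0.91653868]
9 x [-0.0094, 0.0054, -0.0157, -0.1314, -0.0127, 0.291, 100]
5 x [0.0203, 0.0054, -0.0753, -0.1314, -0.0127, 0.291, 100]
```

>>> {"api": "jog_arm", "payload": {
  "plan": [
    [-0.0094,0.0054,-0.0157,-0.1314,-0.0127,0.291,100],
    [-0.0094,0.0054,-0.0157,-0.1314,-0.0127,0.291,100],
    [-0.0094,0.0054,-0.0157,-0.1314,-0.0127,0.291,100],
    [-0.0094,0.0054,-0.0157,-0.1314,-0.0127,0.291,100],
    [-0.0094,0.0054,-0.0157,-0.1314,-0.0127,0.291,100],
    [-0.0094,0.0054,-0.0157,-0.1314,-0.0127,0.291,100],
    [-0.0094,0.0054,-0.0157,-0.1314,-0.0127,0.291,100],
    [-0.0094,0.0054,-0.0157,-0.1314,-0.0127,0.291,100],
    [-0.002,0.0054,-0.031,-0.1314,-0.0127,0.291,100],
    [0.005,0.0054,-0.046,-0.1314,-0.0127,0.291,100],
    [0.0125,0.0054,-0.061,-0.1314,-0.0127,0.291,100],
    [0.0203,0.0054,-0.0753,-0.1314,-0.0127,0.291,100],
    [0.0203,0.0054,-0.0753,-0.1314,-0.0127,0.291,100],
    [0.0203,0.0054,-0.0753,-0.1314,-0.0127,0.291,100]
  ]
}}

```text
t: 7.65
eef_pos: [0.4792, 0.339, 0.1052]
tool_rot: [-3.055, 0.025, -0.719]
ft_force: [0.5, 0.1, 0.4]
gripper_width: 0.0853
finger_force: 0.0
```

```bash
python3 - <<'E'
from h import *; from plan import *
vision.grab_frame("top"); s=env.get_state();print(s["t"],np.round(np.r_[s["eef_pos"],s["tool_rot"]],4),np.round(s["joint_pos"],3))
d=Ro.from_rotvec(s["tool_rot"]).as_matrix();print(np.round(d,3),s["eef_pos"]-.0187*d[:,2])
E
```

```text
7.7 [ 0.4792  0.3394  0.1057 -3.0537  0.0235 -0.719 ] [ 1.07   0.203 -0.632  0.725 -0.63  -0.087]
[[ 0.895 -0.014  0.446]
 [-0.016 -1.     0.001]
 [ 0.446 -0.008 -0.895]] [0.47084023 0.33941443 0.12239258]
```

>>> {"api": "jog_arm", "payload": {
  "plan": [
    [0,0,0,0,0,0,0],
    [0,0,0,0,0,0,0],
    [0,0,0,0,0,0,0],
    [0,0,0,0,0,0,0],
    [0,0,0,0,0,0,0],
    [0,0,0,0,0,0,0]
  ],
  "force": 60
}}

```text
t: 8.3
eef_pos: [0.4791, 0.3393, 0.1053]
tool_rot: [-3.054, 0.02, -0.719]
ft_force: [-1.2, 0.5, 1.9]
gripper_width: 0.0143
finger_force: 58.3
```

>>> {"api": "jog_arm", "payload": {
  "plan": [
    [-0.006,0,0.012,0,0,0,0],
    [-0.018,0,0.036,0,0,0,0],
    [-0.03,0,0.06,0,0,0,0],
    [-0.042,0,0.084,0,0,0,0],
    [-0.06,0,0.12,0,0,0,0],
    [-0.06,0,0.15,0,0,0,0],
    [-0.06,0,0.19,0,0.1472,0,0],
    [-0.06,0,0.19,0,0.1472,0,0],
    [-0.06,0,0.19,0,0.1472,0,0],
    [-0.06,0,0.19,0,0.1472,0,0]
  ]
}}

```text
t: 9.3
eef_pos: [0.4353, 0.3403, 0.2486]
tool_rot: [-3.138, 0.022, 0.008]
ft_force: [0.3, -0.3, -1.6]
gripper_width: 0.0147
finger_force: 58.6
```

```bash
python3 - <<'E'
from h import *; from plan import *
t=vision.grab_frame("top");s=vision.grab_frame("scene"); st=env.get_state();print(st["t"],np.round(np.r_[st["eef_pos"],st["tool_rot"]],4),st["gripper_width"])
C=np.array([.5137,.0605])
print("balls mm rel centre");
for n,u,v,z in (("L",225,130,.053),("L",292,198,.053),("L",445,292,.053),("s",375,150,.05),("s",220,298,.05),("s",350,318,.05),("s",355,413,.05),("?",203,380,.05),("?",133,248,.051),("hole",422,220,.043),("hole",405,372,.043),("hole",295,120,.043),("hole",270,425,.043),("hole",283,280,.043)):
    p=(onz(t,288+u/8-.5,166+v/8-.5,z)[:2]-C)*1000; print(n,np.round(p,1),round(np.hypot(*p),1),round(np.degrees(np.arctan2(p[1],p[0]))))
a=t["img"][166:232,288:362]; a=cv2.resize(a,None,fx=5,fy=5,interpolation=cv2.INTER_CUBIC);b=cv2.resize(s["img"][130:262,90:330],(400,220));
m=np.zeros((330,780,3),np.uint8);m[:330,:370]=a;m[:220,380:]=b[:,:400];cv2.imwrite("pics/m5.png",m[:,:,::-1])
E
```

```text
9.4 [ 0.4349  0.3394  0.2473 -3.1407  0.0236  0.0035] 0.014565484747338805
balls mm rel centre
L [36.5 15.1] 39.5 23
L [20.5 -1. ] 20.6 -3
L [ -0.7 -37.4] 37.4 -91
s [ 34.  -21.2] 40.1 -32
s [-3.9 15.3] 15.8 104
s [ -7.3 -15.5] 17.2 -115
s [-30.1 -16.9] 34.5 -151
? [-23.9  19. ] 30.5 141
? [ 7.1 36.3] 36.9 79
hole [ 19.1 -33.7] 38.8 -61
hole [-18.3 -29.8] 35.0 -122
hole [42.5 -3. ] 42.6 -4
hole [-32.6   2.1] 32.7 176
hole [ 2.8 -0.6] 2.8 -12
```

View pics/m5.png

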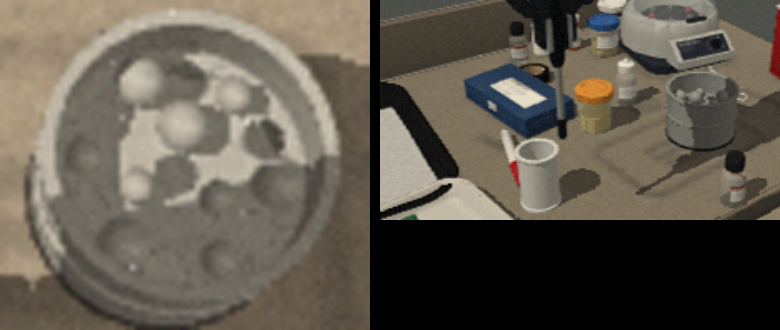

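The top half shows the shaded ball at (122,237) is large and the one at (82,158) is small. That makes five small and four large. In the scene half the rod hangs vertically from the gripper with its tip at about (563,137). I check the tip height and work out the first push.

```bash
cat > st.py <<'E'
# stir planner: tip targets in mm rel. to sieve centre (x,y) and mm above plate; prints rows relative to commanded TCP
import numpy as np,sys
C=np.array([.515,.0603]); TIP=.1108; PL=.043
def tcp(x,y,h): return np.array([C[0]+x/1000,C[1]+y/1000,PL+h/1000+TIP])
def seg(a,b,mm): # points from a (exclusive) to b
    a,b=map(np.array,(a,b)); n=max(1,int(np.ceil(np.linalg.norm(b-a)/mm))); return [a+(b-a)*k/n for k in range(1,n+1)]
def arc(r,a0,a1,h,mm):
    n=max(1,int(np.ceil(abs(np.radians(a1-a0))*r/mm))); return [(r*np.cos(t),r*np.sin(t),h) for t in np.radians(np.linspace(a0,a1,n+1))]
def out(p0,pts):
    print(len(pts)); print(str([[round(float(v),4) for v in (tcp(*p)-p0)/.75]+[0,0,0,0] for p in pts]).replace(' ',''))
E
python3 - <<'E'
from h import *; from st import *
s=vision.grab_frame("scene");st=env.get_state();p=np.array(st["eef_pos"]);print(p,st["tool_rot"])
for z in (.13,.1365,.143): print(z,proj(s,(p[0],p[1],z)))
im=s["img"][195:222,190:210].max(2)
for i,r in enumerate(im): print(195+i,' '.join('%3d'%x for x in r))
P0=np.array([.4349,.3394,.2473])
out(P0,[(0,0,60)]*8)
E
```

```text
[0.43426437 0.33921461 0.24735304] [-3.14114210e+00  2.22937446e-02  1.28203487e-03]
0.13 (np.float64(200.04157453569346), np.float64(215.29215105036798))
0.1365 (np.float64(199.85623807036012), np.float64(212.39122436286414))
0.143 (np.float64(199.66917120822018), np.float64(209.4632131279818))
195  88  83  73  54  45  46  81 111 102  82  61  65  58  49  45  40  51  63 114 144
196  74  55  41  43  45  46  68 105 104  78  64  51  43  43  46  43  50  68 108 132
197  64  57  45  50  47  46  75 102  98  83  75  51  38  45  45  48  48  61  95 121
198  44  46  43  44  45  55  75 102 103  86  69  57  41  43  43  45  48  62  83 132
199  43  51  47  45  46  41  63 100 106  87  74  52  35  44  42  38  41  70  90 108
200  64  53  44  50  43  39  60  98 106  89  78  51  38  42  41  43  46  99 128 130
201  51  48  42  46  46  39  54  98 107  89  58  31  34  50  54  64 101 127 124 126
202  45  51  45  44  48  40  31  21  14   9  13  20  42  98 124 126 123 123 123 130
203  39  41  44  42  41  39  32  16  15  16   7  17  91 128 120 129 127 131 126 119
204  40  40  39  36  40  41  39  20  18  20   9
[... 1032 characters left out ...]
 126 130 127
217 165 162 161 175 207 214 189 145 123 126 128 133 132 124 127 127 131 130 130 125
218 161 167 162 159 187 211 187 149 123 122 127 128 127 132 130 122 127 129 126 129
219 162 166 166 160 189 205 197 156 127 117 124 126 125 127 126 124 127 133 130 129
220 161 163 163 163 195 210 185 141 122 126 129 131 127 122 128 127 129 127 128 132
221 161 165 166 167 209 213 165 130 125 131 132 129 124 122 132 130 125 128 129 126
8
[[0.1068,-0.3721,-0.0447,0,0,0,0],[0.1068,-0.3721,-0.0447,0,0,0,0],[0.1068,-0.3721,-0.0447,0,0,0,0],[0.1068,-0.3721,-0.0447,0,0,0,0],[0.1068,-0.3721,-0.0447,0,0,0,0],[0.1068,-0.3721,-0.0447,0,0,0,0],[0.1068,-0.3721,-0.0447,0,0,0,0],[0.1068,-0.3721,-0.0447,0,0,0,0]]
```

```bash
sed -i 's/TIP=.1108/TIP=.112/' st.py; python3 - <<'E'
from st import *
P0=np.array([.4342,.3393,.2475]); q=(-9.2,36.9)
out(P0,[(*q,60)]*7+[(*q,35),(*q,15),(*q,4),(*q,4)]+arc(38,104,72,4,3)[1:]+[arc(38,104,72,4,3)[-1]])
E
```

```text
20
[[0.0955,-0.3228,-0.0433,0,0,0,0],[0.0955,-0.3228,-0.0433,0,0,0,0],[0.0955,-0.3228,-0.0433,0,0,0,0],[0.0955,-0.3228,-0.0433,0,0,0,0],[0.0955,-0.3228,-0.0433,0,0,0,0],[0.0955,-0.3228,-0.0433,0,0,0,0],[0.0955,-0.3228,-0.0433,0,0,0,0],[0.0955,-0.3228,-0.0767,0,0,0,0],[0.0955,-0.3228,-0.1033,0,0,0,0],[0.0955,-0.3228,-0.118,0,0,0,0],[0.0955,-0.3228,-0.118,0,0,0,0],[0.0989,-0.3221,-0.118,0,0,0,0],[0.1024,-0.3216,-0.118,0,0,0,0],[0.106,-0.3214,-0.118,0,0,0,0],[0.1095,-0.3214,-0.118,0,0,0,0],[0.113,-0.3216,-0.118,0,0,0,0],[0.1165,-0.3221,-0.118,0,0,0,0],[0.12,-0.3228,-0.118,0,0,0,0],[0.1234,-0.3238,-0.118,0,0,0,0],[0.1234,-0.3238,-0.118,0,0,0,0]]
```

>>> {"api": "jog_arm", "payload": {
  "plan": [
    [0.0955,-0.3228,-0.0433,0,0,0,0],
    [0.0955,-0.3228,-0.0433,0,0,0,0],
    [0.0955,-0.3228,-0.0433,0,0,0,0],
    [0.0955,-0.3228,-0.0433,0,0,0,0],
    [0.0955,-0.3228,-0.0433,0,0,0,0],
    [0.0955,-0.3228,-0.0433,0,0,0,0],
    [0.0955,-0.3228,-0.0433,0,0,0,0],
    [0.0955,-0.3228,-0.0433,0,0,0,0]
  ]
}}

```text
t: 10.25
eef_pos: [0.505, 0.098, 0.2155]
tool_rot: [-3.141, 0.019, -0.0]
ft_force: [-0.5, 0.8, -0.2]
gripper_width: 0.0146
finger_force: 58.8
```

```bash
python3 - <<'E'
from h import *; from st import *
s=vision.grab_frame("scene");t=vision.grab_frame("top");st=env.get_state();p=np.array(st["eef_pos"]);print(st["t"],p,st["tool_rot"],np.round(st["joint_pos"],2),tcp(-9.2,36.9,60))
m=np.zeros((480,780,3),np.uint8)
m[:,:400]=cv2.resize(s["img"][120:240,230:330],(400,480));m[:300,400:]=cv2.resize(t["img"][120:270,260:450],(380,300));cv2.imwrite("pics/m6.png",m[:,:,::-1])
E
```

```text
10.35 [0.50525525 0.09846089 0.21546778] [-3.14089329e+00  1.73173670e-02 -5.14182640e-04] [ 0.5   0.19 -0.02 -0.   -1.36  1.06] [0.5058 0.0972 0.215 ]
```

View pics/m6.png

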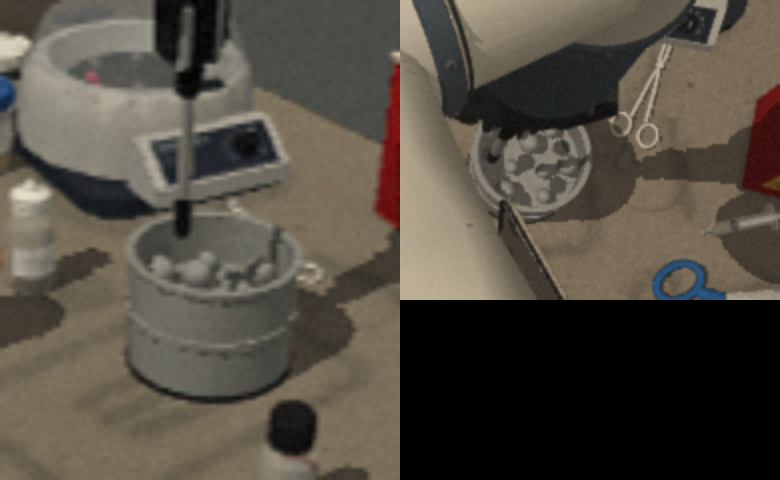

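The picture shows the rod over the sieve's left-rear at (183,230), just above rim height. The top camera still sees most of the plate with the arm in place. I start the pushes.

```bash
python3 - <<'E'
from st import *
q=(-9.2,36.9);P0=tcp(*q,60);a=arc(38,104,72,4,3)[1:]
e=a[-1][:2]
out(P0,[(*q,35),(*q,15),(*q,4),(*q,4)]+a+[a[-1],(*e,28)])
P0=tcp(*e,28); s=(-9.6,29.8)
g=seg((*s,4),(-2.5,8,4),3)
out(P0,[(*s,28),(*s,28),(*s,15),(*s,4),(*s,4)]+g+[g[-1],(*g[-1][:2],28)])
E
```

```text
14
[[0.0,0.0,-0.0333,0,0,0,0],[0.0,0.0,-0.06,0,0,0,0],[0.0,0.0,-0.0747,0,0,0,0],[0.0,0.0,-0.0747,0,0,0,0],[0.0035,0.0007,-0.0747,0,0,0,0],[0.007,0.0012,-0.0747,0,0,0,0],[0.0105,0.0014,-0.0747,0,0,0,0],[0.014,0.0014,-0.0747,0,0,0,0],[0.0176,0.0012,-0.0747,0,0,0,0],[0.0211,0.0007,-0.0747,0,0,0,0],[0.0245,-0.0,-0.0747,0,0,0,0],[0.0279,-0.001,-0.0747,0,0,0,0],[0.0279,-0.001,-0.0747,0,0,0,0],[0.0279,-0.001,-0.0427,0,0,0,0]]
15
[[-0.0285,-0.0085,0.0,0,0,0,0],[-0.0285,-0.0085,0.0,0,0,0,0],[-0.0285,-0.0085,-0.0173,0,0,0,0],[-0.0285,-0.0085,-0.032,0,0,0,0],[-0.0285,-0.0085,-0.032,0,0,0,0],[-0.0273,-0.0121,-0.032,0,0,0,0],[-0.0261,-0.0157,-0.032,0,0,0,0],[-0.0249,-0.0194,-0.032,0,0,0,0],[-0.0237,-0.023,-0.032,0,0,0,0],[-0.0225,-0.0266,-0.032,0,0,0,0],[-0.0214,-0.0303,-0.032,0,0,0,0],[-0.0202,-0.0339,-0.032,0,0,0,0],[-0.019,-0.0375,-0.032,0,0,0,0],[-0.019,-0.0375,-0.032,0,0,0,0],[-0.019,-0.0375,0.0,0,0,0,0]]
```

>>> {"api": "jog_arm", "payload": {
  "plan": [
    [0,0,-0.0333,0,0,0,0],
    [0,0,-0.06,0,0,0,0],
    [0,0,-0.0747,0,0,0,0],
    [0,0,-0.0747,0,0,0,0]
  ]
}}

```text
t: 10.75
eef_pos: [0.5046, 0.0976, 0.1578]
tool_rot: [3.141, -0.019, -0.005]
ft_force: [0.5, 0.3, -0.7]
gripper_width: 0.0143
finger_force: 58.8
```

>>> {"api": "jog_arm", "payload": {
  "plan": [
    [0.0035,0.0007,0,0,0,0,0],
    [0.007,0.0012,0,0,0,0,0],
    [0.0105,0.0014,0,0,0,0,0],
    [0.014,0.0014,0,0,0,0,0],
    [0.0176,0.0012,0,0,0,0,0],
    [0.0211,0.0007,0,0,0,0,0],
    [0.0245,0,0,0,0,0,0],
    [0.0279,-0.001,0,0,0,0,0],
    [0.0279,-0.001,0,0,0,0,0],
    [0.0279,-0.001,0.032,0,0,0,0]
  ]
}}

```text
t: 11.75
eef_pos: [0.5246, 0.0958, 0.1801]
tool_rot: [3.14, -0.022, -0.011]
ft_force: [-0.4, -0.1, -1.1]
gripper_width: 0.0146
finger_force: 58.8
```

>>> {"api": "jog_arm", "payload": {
  "plan": [
    [-0.0285,-0.0085,0.0,0,0,0,0],
    [-0.0285,-0.0085,0.0,0,0,0,0],
    [-0.0285,-0.0085,-0.0173,0,0,0,0],
    [-0.0285,-0.0085,-0.032,0,0,0,0],
    [-0.0285,-0.0085,-0.032,0,0,0,0],
    [-0.0273,-0.0121,-0.032,0,0,0,0],
    [-0.0261,-0.0157,-0.032,0,0,0,0],
    [-0.0249,-0.0194,-0.032,0,0,0,0],
    [-0.0237,-0.023,-0.032,0,0,0,0],
    [-0.0225,-0.0266,-0.032,0,0,0,0],
    [-0.0214,-0.0303,-0.032,0,0,0,0],
    [-0.0202,-0.0339,-0.032,0,0,0,0],
    [-0.019,-0.0375,-0.032,0,0,0,0],
    [-0.019,-0.0375,-0.032,0,0,0,0],
    [-0.019,-0.0375,0.0,0,0,0,0]
  ]
}}

```text
t: 13.25
eef_pos: [0.5103, 0.0677, 0.1803]
tool_rot: [3.14, -0.022, -0.011]
ft_force: [-0.7, -0.1, -0.4]
gripper_width: 0.0146
finger_force: 58.8
```

```bash
python3 - <<'E'
from h import *; from st import *
t=vision.grab_frame("top");cv2.imwrite("pics/t1.png",t["img"][:,:,::-1]);st=env.get_state();print(st["t"],st["eef_pos"],tcp(-2.5,8,28),st["ft_force"])
# brightness map in plate coordinates (z=.05), 4 mm grid
g=cv2.cvtColor(t["img"],cv2.COLOR_RGB2GRAY)
for x in range(44,-45,-4):
    r=[]
    for y in range(44,-45,-4):
        u,v=proj(t,(C[0]+x/1000,C[1]+y/1000,.05)); r.append('%3d'%g[int(round(v)),int(round(u))] if x*x+y*y<46**2 else '  .')
    print('%4d'%x,' '.join(r))
E
```

```text
13.3 [0.51355961 0.06794833 0.18662734] [0.5125 0.0683 0.183 ] [ 2.27188141 -0.1863566   4.57875308]
  44   .   .   .   .   .   .   .   .  27  27  29  28  22  20  24   .   .   .   .   .   .   .   .
  40   .   .   .   .   .   .  72  29  27  24  24  29  26  20  25  25  19   .   .   .   .   .   .
  36   .   .   .   .  98 103  88  31  30  27  20  31  32  26  22  22  24  21  21   .   .   .   .
  32   .   .   . 105 104  97  97  60  88  22  30  29  26  25  24  24  22  21  23  22   .   .   .
  28   .   . 116 106 110 101  96  95  71  31  24  27  29  23  21  16   9  17  20  21  18   .   .
  24   .   . 127 111 115 105  98  95  85  26  33  57  74  19  23  19  25  22  56  67  24   .   .
  20   . 139 134 124 116 110 103  92  98 116 112  76  59  18  23  40  40  36  75  60  53 125   .
  16   . 143 136 125 120 112 108  98  91 104 113  93  46  20  56  74  97  94  74  74  55  89   .
  12 154 149 142 139 124 117 113 102  94 100 100  96  78  67  80  87 132 109  75  70  64  67 140
   8 157 152 149 147 132 126 115 103  94  95 108  90  67 134 131 129 129 134 118  78  84  86 124
   4 154 151 154 146 138 129 
[... 531 characters left out ...]
8  79  80  81 131   .
 -20   . 155 150 148 148 149 151 142 129 118 116 106  98 117 136 126  37  41  68 111  80 130   .
 -24   .   . 151 152 153 150 147 144 140 126 121 117 104  97 132 120  31  38  45  87  95   .   .
 -28   .   . 154 156 150 150 147 146 143 137 126 119 105  97 112  94  38  58  70  44 116   .   .
 -32   .   .   . 157 150 148 149 148 145 141 130 120 114 104 108 105  38  55  50  55   .   .   .
 -36   .   .   .   . 148 150 151 146 148 139 137 127 111 108 100  71  50  57  35   .   .   .   .
 -40   .   .   .   .   .   . 150 150 153 146 139 129 122 114 104  96  53   .   .   .   .   .   .
 -44   .   .   .   .   .   .   .   . 151 145 140 131 122 121 114   .   .   .   .   .   .   .   .
```

```bash
cat >> st.py <<'E'
def push(P,path,mm=3):  # P=current (x,y,h); path=list of (x,y) ; returns pts & end
    s=path[0]; a=[(*s,30),(*s,30),(*s,15),(*s,4),(*s,4)]; c=(*s,4)
    for q in path[1:]:
        a+=seg(c,(*q,4),mm); c=(*q,4)
    a+=[c,(*c[:2],30)]; out(tcp(*P),a); return (*c[:2],30)
E
python3 - <<'E'
from st import *
P=(-2.5,8,28)
P=push(P,[(-16,-28.3),(-4,-7)])
P=push(P,[(-40.3,-5.3),(-26,-22.5)])
P=push(P,[p[:2] for p in arc(39,-9,-40,0,3)],4)
E
```

```text
16
[[-0.018,-0.0484,0.0027,0,0,0,0],[-0.018,-0.0484,0.0027,0,0,0,0],[-0.018,-0.0484,-0.0173,0,0,0,0],[-0.018,-0.0484,-0.032,0,0,0,0],[-0.018,-0.0484,-0.032,0,0,0,0],[-0.0162,-0.0452,-0.032,0,0,0,0],[-0.0144,-0.0421,-0.032,0,0,0,0],[-0.0127,-0.0389,-0.032,0,0,0,0],[-0.0109,-0.0358,-0.032,0,0,0,0],[-0.0091,-0.0326,-0.032,0,0,0,0],[-0.0073,-0.0295,-0.032,0,0,0,0],[-0.0056,-0.0263,-0.032,0,0,0,0],[-0.0038,-0.0232,-0.032,0,0,0,0],[-0.002,-0.02,-0.032,0,0,0,0],[-0.002,-0.02,-0.032,0,0,0,0],[-0.002,-0.02,0.0027,0,0,0,0]]
15
[[-0.0484,0.0023,0.0,0,0,0,0],[-0.0484,0.0023,0.0,0,0,0,0],[-0.0484,0.0023,-0.02,0,0,0,0],[-0.0484,0.0023,-0.0347,0,0,0,0],[-0.0484,0.0023,-0.0347,0,0,0,0],[-0.046,-0.0006,-0.0347,0,0,0,0],[-0.0436,-0.0035,-0.0347,0,0,0,0],[-0.0413,-0.0063,-0.0347,0,0,0,0],[-0.0389,-0.0092,-0.0347,0,0,0,0],[-0.0365,-0.0121,-0.0347,0,0,0,0],[-0.0341,-0.0149,-0.0347,0,0,0,0],[-0.0317,-0.0178,-0.0347,0,0,0,0],[-0.0293,-0.0207,-0.0347,0,0,0,0],[-0.0293,-0.0207,-0.0347,0,0,0,0],[-0.0293,-0.0207,0.0,0,0,0,0]]
15
[[0.086,0.0219,0.0,0,0,0,0],[0.086,0.0219,0.0,0,0,0,0],[0.086,0.0219,-0.02,0,0,0,0],[0.086,0.0219,-0.0347,0,0,0,0],[0.086,0.0219,-0.0347,0,0,0,0],[0.0854,0.0184,-0.0347,0,0,0,0],[0.0845,0.015,-0.0347,0,0,0,0],[0.0833,0.0117,-0.0347,0,0,0,0],[0.082,0.0084,-0.0347,0,0,0,0],[0.0804,0.0053,-0.0347,0,0,0,0],[0.0786,0.0023,-0.0347,0,0,0,0],[0.0767,-0.0007,-0.0347,0,0,0,0],[0.0745,-0.0034,-0.0347,0,0,0,0],[0.0745,-0.0034,-0.0347,0,0,0,0],[0.0745,-0.0034,0.0,0,0,0,0]]
```

>>> {"api": "jog_arm", "payload": {
  "plan": [
    [-0.018,-0.0484,0.0027,0,0,0,0],
    [-0.018,-0.0484,0.0027,0,0,0,0],
    [-0.018,-0.0484,-0.0173,0,0,0,0],
    [-0.018,-0.0484,-0.032,0,0,0,0],
    [-0.018,-0.0484,-0.032,0,0,0,0],
    [-0.0162,-0.0452,-0.032,0,0,0,0],
    [-0.0144,-0.0421,-0.032,0,0,0,0],
    [-0.0127,-0.0389,-0.032,0,0,0,0],
    [-0.0109,-0.0358,-0.032,0,0,0,0],
    [-0.0091,-0.0326,-0.032,0,0,0,0],
    [-0.0073,-0.0295,-0.032,0,0,0,0],
    [-0.0056,-0.0263,-0.032,0,0,0,0],
    [-0.0038,-0.0232,-0.032,0,0,0,0],
    [-0.002,-0.02,-0.032,0,0,0,0],
    [-0.002,-0.02,-0.032,0,0,0,0],
    [-0.002,-0.02,0.0027,0,0,0,0]
  ]
}}

```text
t: 14.9
eef_pos: [0.5086, 0.0529, 0.1821]
tool_rot: [3.14, -0.022, -0.012]
ft_force: [0.6, -0.3, -0.2]
gripper_width: 0.0143
finger_force: 59.0
```

>>> {"api": "jog_arm", "payload": {
  "plan": [
    [-0.0484,0.0023,0,0,0,0,0],
    [-0.0484,0.0023,0,0,0,0,0],
    [-0.0484,0.0023,-0.02,0,0,0,0],
    [-0.0484,0.0023,-0.0347,0,0,0,0],
    [-0.0484,0.0023,-0.0347,0,0,0,0],
    [-0.046,-0.0006,-0.0347,0,0,0,0],
    [-0.0436,-0.0035,-0.0347,0,0,0,0],
    [-0.0413,-0.0063,-0.0347,0,0,0,0],
    [-0.0389,-0.0092,-0.0347,0,0,0,0],
    [-0.0365,-0.0121,-0.0347,0,0,0,0],
    [-0.0341,-0.0149,-0.0347,0,0,0,0],
    [-0.0317,-0.0178,-0.0347,0,0,0,0],
    [-0.0293,-0.0207,-0.0347,0,0,0,0],
    [-0.0293,-0.0207,-0.0347,0,0,0,0],
    [-0.0293,-0.0207,0,0,0,0,0]
  ]
}}

```text
t: 16.4
eef_pos: [0.4866, 0.0373, 0.1822]
tool_rot: [3.14, -0.022, -0.012]
ft_force: [-0.3, 0.4, -1.0]
gripper_width: 0.0148
finger_force: 58.9
```

>>> {"api": "jog_arm", "payload": {
  "plan": [
    [0.04,0.01,0,0,0,0,0],
    [0.086,0.0219,0,0,0,0,0],
    [0.086,0.0219,0,0,0,0,0],
    [0.086,0.0219,-0.02,0,0,0,0],
    [0.086,0.0219,-0.0347,0,0,0,0],
    [0.086,0.0219,-0.0347,0,0,0,0],
    [0.0854,0.0184,-0.0347,0,0,0,0],
    [0.0845,0.015,-0.0347,0,0,0,0],
    [0.0833,0.0117,-0.0347,0,0,0,0],
    [0.082,0.0084,-0.0347,0,0,0,0],
    [0.0804,0.0053,-0.0347,0,0,0,0],
    [0.0786,0.0023,-0.0347,0,0,0,0],
    [0.0767,-0.0007,-0.0347,0,0,0,0],
    [0.0745,-0.0034,-0.0347,0,0,0,0],
    [0.0745,-0.0034,-0.0347,0,0,0,0],
    [0.0745,-0.0034,0,0,0,0,0]
  ]
}}

```text
t: 18.0
eef_pos: [0.5424, 0.0349, 0.182]
tool_rot: [3.141, -0.022, -0.012]
ft_force: [-0.4, -0.4, 0.2]
gripper_width: 0.0144
finger_force: 58.9
```

>>> {"api": "jog_arm", "payload": {
  "plan": [
    [0,0,0.05,0,0,0,0],
    [0,0,0.05,0,0,0,0],
    [-0.04,-0.25,0.05,0,0,0,0],
    [-0.04,-0.25,0.05,0,0,0,0],
    [-0.04,-0.25,0.05,0,0,0,0],
    [-0.04,-0.25,0.05,0,0,0,0],
    [-0.04,-0.25,0.05,0,0,0,0]
  ]
}}

```text
t: 18.7
eef_pos: [0.5141, -0.1551, 0.2225]
tool_rot: [-3.14, 0.028, -0.0]
ft_force: [-0.3, -0.5, -0.5]
gripper_width: 0.0145
finger_force: 59.3
```

```bash
cat > look.py <<'E'
from h import *; from st import *
import sys
t=vision.grab_frame("top");st=env.get_state();print(st["t"],np.round(st["eef_pos"],4))
U,V=288,166
a=cv2.resize(t["img"][V:V+66,U:U+74],None,fx=8,fy=8,interpolation=cv2.INTER_CUBIC)
a=np.clip((a/255.)**.6*300-30,0,255).astype(np.uint8)
px=lambda x,y,z: tuple(int(round(8*(q-o+.5))) for q,o in zip(proj(t,(C[0]+x/1000,C[1]+y/1000,z)),(U,V)))
for k in range(7):
    r=0 if k==6 else 37; an=np.radians(-2+60*k); cv2.circle(a,px(r*np.cos(an),r*np.sin(an),.043),36,(255,0,0),1)
cv2.polylines(a,[np.int32([px(55.5*np.cos(q),55.5*np.sin(q),.078) for q in np.linspace(0,6.28,90)])],True,(0,255,0),1)
g=cv2.cvtColor(a,cv2.COLOR_RGB2GRAY); cv2.imwrite(f"pics/{sys.argv[1]}.png",a[:,:,::-1])
E
python3 look.py l1
```

```text
18.75 [ 0.5144 -0.1537  0.2225]
```

View pics/l1.png

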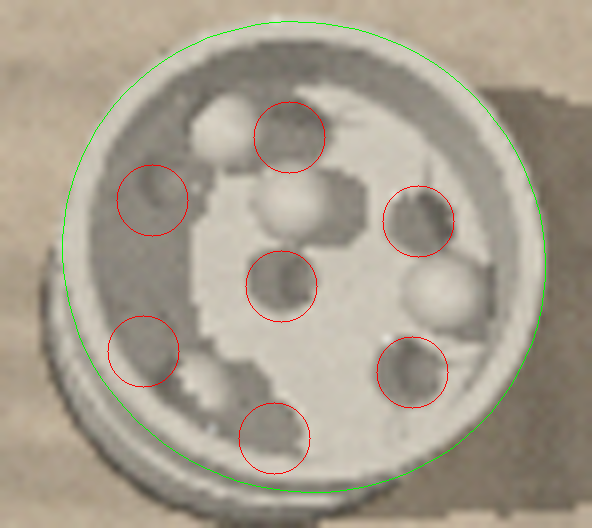

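The crop shows the four large balls unmoved at (225,130), (292,198), (445,292) and (205,380). The small balls at (375,150), (220,298), (350,318) and (355,413) are gone and their holes are empty. The fifth small ball has left (133,248), and a faint disc at (155,187) sits inside the shaded upper-left hole. I check that one with a contrast stretch.

```bash
python3 - <<'E'
from h import *
A=cv2.imread("pics/top0.png").astype(float).mean(2); B=np.mean([vision.grab_frame("top")["img"].astype(float).mean(2) for _ in range(5)],0)
o=[]
for I in (A,B):
    p=cv2.resize(I[178:222,296:318],None,fx=13,fy=13,interpolation=cv2.INTER_CUBIC); o.append(np.clip((p-40)*255/90,0,255))
cv2.imwrite("pics/sh.png",np.hstack(o).astype(np.uint8))
print(B[182:204,298:315].round().astype(int))
E
```

```text
[[131 136 157 159 148  93  82  90  92  98  92  93  89  81 147 160 167]
 [135 157 156 154 104  86  89  94  94  95  91  88  91  95 141 151 160]
 [137 155 154 138  88  86  92  93  92  93  89  86  92  87 128 145 151]
 [148 154 152 102  90  92  93  96  84  80  84  89  92  95 110 127 138]
 [157 154 149  93  92  95  94  84  72  76  82  88  82  95  97  99 111]
 [159 155 146 100  96  95  92  81  74  80  89  96  97  94  94  88  90]
 [159 154 108  96  94  95  91  79  73  82  94 107 107  97  97  90  97]
 [158 143  98  92  92  91  93  81  73  84  95 103 102 102 128  95 106]
 [155 134  95  89  86  86  92  92  75  80  90  94  94  92  97 100 151]
 [156 121  95  93  95  93  94  93  89  78  84  89  88  91  90 100 154]
 [153 108  96  95  92  90  92  93  93  91  92  93  91  91  91 104 151]
 [155 105  95  93  95  93  94  93  93  95  94  93  92  92 103 150 154]
 [154 100  90  90  93  93  93  92  95  97  95  92  91  99 151 157 158]
 [156  96  93  96  96  94  95  96  95  95  96  96  92 100 153 156 157]
 [152 101  93  93  94  97  98  94  96  94  93  97  93  98 155 158 156]
 [154 105  91  95  95  97  96  95  95  97  96  96  93  99 156 155 155]
 [153 102  93  94  93  93  94  96  94  93  94  95  91  99 155 158 156]
 [154 105  92  92  90  93  93  95  93  94  92  95  94 101 154 157 156]
 [154 112  90  95  93  92  93  94  93  94  96  93  90 101 156 156 153]
 [152 123  89  92  93  93  91  95  94  94  92  91  88  96 152 155 153]
 [156 152  93  89  93  89  91  93  91  91  91  92  88  98 155 158 158]
 [157 153 106  83  91  92  96  95  93  89  92  92  89  99 152 161 157]]
```

View pics/sh.png

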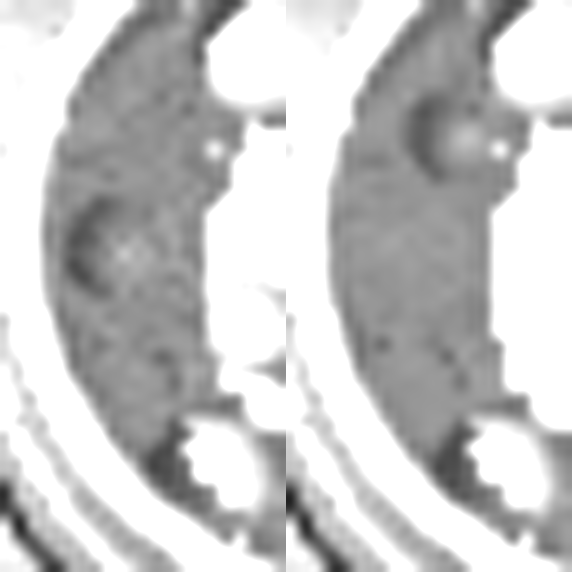

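The left half is the start and the right half is now. The shaded disc moved from about (105,248) to (450,140), so it lies at the upper-left hole. I can't tell whether it is on the plate or in the pan seen through the hole. Sweeping the rod through that spot will show it: a ball in the pan won't shift.

```bash
python3 - <<'E'
from st import *
P0=np.array([.515,-.1523,.2225]); q=(-9.1,36.4);a=arc(37.5,104,60,4,3)[1:]
print(a[-1]);out(P0,[(*q,62)]*1);out(tcp(*q,62),[(*q,35),(*q,15),(*q,4),(*q,4)]+a+[a[-1]])
E
```

```text
(np.float64(18.750000000000004), np.float64(32.47595264191645), 4)
1
[[-0.0121,0.332,-0.0073,0,0,0,0]]
15
[[0.0,0.0,-0.036,0,0,0,0],[0.0,0.0,-0.0627,0,0,0,0],[0.0,0.0,-0.0773,0,0,0,0],[0.0,0.0,-0.0773,0,0,0,0],[0.0038,0.0008,-0.0773,0,0,0,0],[0.0076,0.0013,-0.0773,0,0,0,0],[0.0114,0.0015,-0.0773,0,0,0,0],[0.0153,0.0014,-0.0773,0,0,0,0],[0.0191,0.001,-0.0773,0,0,0,0],[0.0229,0.0003,-0.0773,0,0,0,0],[0.0266,-0.0007,-0.0773,0,0,0,0],[0.0302,-0.0019,-0.0773,0,0,0,0],[0.0337,-0.0034,-0.0773,0,0,0,0],[0.0371,-0.0052,-0.0773,0,0,0,0],[0.0371,-0.0052,-0.0773,0,0,0,0]]
```

>>> {"api": "jog_arm", "payload": {
  "plan": [
    [-0.0121,0.332,-0.0073,0,0,0,0],
    [-0.0121,0.332,-0.0073,0,0,0,0],
    [-0.0121,0.332,-0.0073,0,0,0,0],
    [-0.0121,0.332,-0.0073,0,0,0,0],
    [-0.0121,0.332,-0.0073,0,0,0,0],
    [-0.0121,0.332,-0.0073,0,0,0,0],
    [-0.0121,0.332,-0.0073,0,0,0,0]
  ]
}}

```text
t: 19.7
eef_pos: [0.5053, 0.0985, 0.217]
tool_rot: [3.141, -0.015, -0.001]
ft_force: [-0.8, -0.4, -0.8]
gripper_width: 0.0146
finger_force: 59.3
```

>>> {"api": "jog_arm", "payload": {
  "plan": [
    [0,0,-0.036,0,0,0,0],
    [0,0,-0.0627,0,0,0,0],
    [0,0,-0.0773,0,0,0,0],
    [0,0,-0.0773,0,0,0,0],
    [0.0038,0.0008,-0.0773,0,0,0,0],
    [0.0076,0.0013,-0.0773,0,0,0,0],
    [0.0114,0.0015,-0.0773,0,0,0,0],
    [0.0153,0.0014,-0.0773,0,0,0,0],
    [0.0191,0.001,-0.0773,0,0,0,0],
    [0.0229,0.0003,-0.0773,0,0,0,0],
    [0.0266,-0.0007,-0.0773,0,0,0,0],
    [0.0302,-0.0019,-0.0773,0,0,0,0],
    [0.0337,-0.0034,-0.0773,0,0,0,0],
    [0.0371,-0.0052,-0.0773,0,0,0,0],
    [0.0371,-0.0052,-0.0773,0,0,0,0]
  ]
}}

```text
t: 21.2
eef_pos: [0.5338, 0.0925, 0.1591]
tool_rot: [-3.141, 0.022, 0.001]
ft_force: [-0.0, -0.6, -0.2]
gripper_width: 0.0146
finger_force: 59.3
```

>>> {"api": "jog_arm", "payload": {
  "plan": [
    [0,0,0.04,0,0,0,0],
    [0,0,0.08,0,0,0,0],
    [0,0,0.08,0,0,0,0],
    [-0.02,-0.32,0.085,0,0,0,0],
    [-0.02,-0.32,0.085,0,0,0,0],
    [-0.02,-0.32,0.085,0,0,0,0],
    [-0.02,-0.32,0.085,0,0,0,0],
    [-0.02,-0.32,0.085,0,0,0,0],
    [-0.02,-0.32,0.085,0,0,0,0]
  ]
}}

```text
t: 22.1
eef_pos: [0.5176, -0.1514, 0.2226]
tool_rot: [3.141, -0.029, -0.002]
ft_force: [0.4, -0.2, -0.9]
gripper_width: 0.0144
finger_force: 59.3
```

```bash
python3 - <<'E'
from h import *
vision.grab_frame("top")
B=np.mean([vision.grab_frame("top")["img"].astype(float).mean(2) for _ in range(5)],0); np.save("B2.npy",B); s=env.get_state();print(s["t"],s["eef_pos"])
print(B[182:204,298:315].round().astype(int))
A=cv2.imread("pics/top0.png").astype(float).mean(2);print(A[190:206,298:315].round().astype(int))
E
```

```text
22.4 [ 0.51864583 -0.14629035  0.22285918]
[[133 137 155 157 145  92  83  89  93  97  90  93  87  81 146 161 166]
 [135 156 157 151 105  83  90  94  92  95  92  88  91  93 140 152 159]
 [136 154 154 139  90  88  90  93  93  93  91  86  92  88 127 145 152]
 [148 154 151 103  89  94  92  96  85  79  80  85  92  96 110 130 138]
 [156 154 149  91  93  97  92  84  71  76  83  89  84  93  96 100 110]
 [157 155 144  99  96  94  91  84  72  81  90  96  96  95  92  88  89]
 [158 154 110  97  94  96  93  80  72  82  92 106 108 100  96  91  98]
 [156 142  97  91  92  93  92  80  73  85  94 102 102 100 128  93 106]
 [157 133  93  88  83  87  91  90  75  79  89  94  94  93  96  97 151]
 [154 121  95  95  94  94  91  96  90  79  86  89  91  91  90  99 152]
 [154 108  95  96  90  90  92  93  93  89  93  93  90  92  89 105 151]
 [154 107  93  92  94  91  94  90  93  93  95  92  91  91 104 149 153]
 [155 100  88  90  93  94  91  93  94  95  95  93  93  97 149 156 157]
 [152  96  90  96  94  93  92  96  95  94  96  93  92 100 154 156 157]
 [152  99  92  94  95  98  97  96  95  94  96  95  92  99 155 1
[... 942 characters left out ...]
 92  72  72  79  94  93 101  92  91  99  90 101 155 157 162]
 [152 101  89  75  78  86  92 110 100 101  91  96  87  97 155 158 156]
 [151 105  93  69  74  85  96  98 102  98  96  98  97  95 158 159 157]
 [152 107  92  80  69  81  90  96  97  94  91  87  94 103 155 159 136]
 [155 113  94  92  85  78  84  97  88  94  92  96  90 104 153 146 134]
 [153 124  89  93  93  93  91  92  92  91  91  91  94  95 141 152 153]
 [157 149  91  88  91  95  89  91  92  92  93  89  85  93 148 161 162]
 [159 152 105  82  89  91  98  94  91  88  92  94  92  91 141 157 171]
 [154 150 122  86  91  83  89  94  88  92  92  95  96  96 130 148 159]
 [157 151 138  87  87  89  96  93  93  88  78  87  94  91 105 131 143]]
```

The disc did not move although the rod swept through its plate position, so the fifth small ball is in the pan. Now I measure the beaker for the return.

```bash
python3 - <<'E'
from h import *
t=vision.grab_frame("top");I=t["img"].astype(int)[175:230,150:205]
m=((I.min(2)>165)).astype(np.uint8)
n,l,st,c=cv2.connectedComponentsWithStats(m);k=[(st[i].tolist(),c[i].round(1).tolist()) for i in range(1,n) if st[i,4]>25];print(k)
for r in m[:45]: print(''.join('#' if x else '.' for x in r))
# rim only: enclosing circle
i=1+np.argmax(st[1:,4]);ys,xs=np.where(l==i);print(onz(t,150+(xs.min()+xs.max())/2,175+ys.min()+(xs.max()-xs.min())/2,.08))
s=env.get_state();print(s["t"],s["eef_pos"])
E
```

```text
[([9, 5, 29, 29, 225], [22.8, 19.0])]
.......................................................
.......................................................
.......................................................
.......................................................
.......................................................
......................####.............................
..................############.........................
................################.......................
..............#######.......######.....................
.............#####............####.....................
.............###................####...................
............###.................#####..................
...........###...................####..................
..........####....................###..................
..........###......................##..................
..........###......................###.................
.........###........................##.................
.........###........................##.................
.........###........................##................
[... 836 characters left out ...]
.....
.......................................................
.......................................................
.......................................................
.....................#.................................
.......................................................
.......................##..............................
..........................######.......................
.......................................................
.......................................................
.......................................................
.......................................................
[0.50743297 0.34038853 0.08      ]
22.45 [ 0.51866332 -0.14626349  0.22287647]
```

>>> {"api": "jog_arm", "payload": {
  "plan": [
    [-0.1128,0.6487,0.0329,0,0,0,0],
    [-0.1128,0.6487,0.0329,0,0,0,0],
    [-0.1128,0.6487,0.0329,0,0,0,0],
    [-0.1128,0.6487,0.0329,0,0,0,0],
    [-0.1128,0.6487,0.0329,0,0,0,0],
    [-0.1128,0.6487,0.0329,0,0,0,0],
    [-0.1128,0.6487,0.0329,0,0,0,0],
    [-0.1128,0.6487,0.0329,0,0,0,0],
    [-0.1128,0.6487,0.0329,0,0,0,0],
    [-0.1128,0.6487,0.0329,0,0,0,0],
    [-0.1128,0.6487,0.0329,0,0,0,0],
    [-0.1128,0.6487,0.0329,0,0,0,0],
    [-0.1128,0.6487,0.0329,0,0,0,0]
  ]
}}

```text
t: 23.75
eef_pos: [0.4337, 0.339, 0.2477]
tool_rot: [-3.141, 0.02, 0.0]
ft_force: [0.9, -0.2, 0.0]
gripper_width: 0.0145
finger_force: 59.4
```

```bash
python3 - <<'E'
from h import *; from plan import *
vision.grab_frame("top");s=env.get_state();p=np.array(s["eef_pos"]);print(s["t"],p,s["tool_rot"],np.round(s["joint_pos"],2))
R0=Ro.from_rotvec([-3.1407,.022,0]);R=toolR(-26.5,180);d=R.as_matrix()[:,2];g=np.array([.4792,.3394,.1057])-.002*d
rows(np.array([.4342,.3393,.2475]),R0,[(g-k*d,R,0,1) for k in (.12,.09,.07,.05,.03,.015,0)])
E
```

```text
23.8 [0.43390116 0.33859072 0.24784439] [-3.14116328e+00  2.16371530e-02  2.06449591e-04] [ 0.95  0.25  0.15 -0.   -1.46  0.61]
1 x [-0.0126, 0.0001, -0.0435, -0.0013, -0.1472, 0.0043, 0]
1 x [0.0053, 0.0001, -0.0793, -0.0013, -0.1472, 0.0043, 0]
1 x [0.0172, 0.0001, -0.1032, -0.0013, -0.1472, 0.0043, 0]
1 x [0.0291, 0.0001, -0.127, -0.0013, -0.1472, 0.0043, 0]
1 x [0.041, 0.0001, -0.1509, -0.0013, -0.1472, 0.0043, 0]
1 x [0.0499, 0.0001, -0.1688, -0.0013, -0.1472, 0.0043, 0]
1 x [0.0588, 0.0001, -0.1867, -0.0013, -0.1472, 0.0043, 0]
```

>>> {"api": "jog_arm", "payload": {
  "plan": [
    [-0.0126,0,-0.0435,0,-0.1472,0,0],
    [-0.0126,0,-0.0435,0,-0.1472,0,0],
    [-0.0126,0,-0.0435,0,-0.1472,0,0],
    [-0.0126,0,-0.0435,0,-0.1472,0,0],
    [-0.0126,0,-0.0435,0,-0.1472,0,0],
    [0.0053,0,-0.0793,0,-0.1472,0,0],
    [0.0172,0,-0.1032,0,-0.1472,0,0],
    [0.0291,0,-0.127,0,-0.1472,0,0],
    [0.041,0,-0.1509,0,-0.1472,0,0],
    [0.0499,0,-0.1688,0,-0.1472,0,0],
    [0.0588,0,-0.1867,0,-0.1472,0,0],
    [0.0588,0,-0.1867,0,-0.1472,0,0],
    [0.0588,0,-0.1867,0,-0.1472,0,0]
  ]
}}

```text
t: 25.1
eef_pos: [0.4794, 0.3393, 0.1087]
tool_rot: [-3.054, 0.024, -0.72]
ft_force: [-0.6, 0.5, -0.5]
gripper_width: 0.0146
finger_force: 59.4
```

>>> {"api": "jog_arm", "payload": {
  "plan": [
    [0,0,0,0,0,0,15],
    [0,0,0,0,0,0,30],
    [0,0,0,0,0,0,100],
    [0,0,0,0,0,0,100],
    [0,0,0,0,0,0,100],
    [0,0,0,0,0,0,100],
    [-0.012,0,0.024,0,0,0,100],
    [-0.03,0,0.06,0,0,0,100],
    [-0.06,0,0.12,0,0,0,100],
    [-0.09,0,0.18,0,0,0,100],
    [-0.09,0,0.18,0,0,0,100],
    [-0.15,-0.3,0.2,0,0,0,100],
    [-0.15,-0.5,0.2,0,0,0,100],
    [-0.15,-0.5,0.2,0,0,0,100],
    [-0.15,-0.5,0.2,0,0,0,100],
    [-0.15,-0.5,0.2,0,0,0,100],
    [-0.15,-0.6,0.2,0,0,0,100],
    [-0.15,-0.6,0.2,0,0,0,100],
    [-0.15,-0.6,0.2,0,0,0,100]
  ]
}}

```text
t: 27.0
eef_pos: [0.3689, -0.0497, 0.2564]
tool_rot: [-3.053, 0.018, -0.72]
ft_force: [0.9, 1.3, 0.1]
gripper_width: 0.0854
finger_force: 0.0
```

```bash
python3 - <<'E'
from h import *
B=np.load("B2.npy");A=cv2.imread("pics/top0.png").astype(float).mean(2)
vision.grab_frame("top");t=vision.grab_frame("top");s=vision.grab_frame("scene");T=t["img"].astype(float).mean(2);st=env.get_state();print(st["t"],st["eef_pos"],st["gripper_width"])
S0=cv2.imread("pics/scene0.png").astype(float).mean(2);S=s["img"].astype(float).mean(2)
for n,a,b,(u0,v0,u1,v1) in (("sieve top",B,T,(285,160,365,235)),("beaker top",A,T,(150,170,205,225)),("beaker scene",S0,S,(165,190,210,265)),("cup",A,T,(240,120,285,170)),("bottle",A,T,(268,268,300,295))):
    d=abs(a-b)[v0:v1,u0:u1];print(n,d.mean().round(2),(d>25).sum())
R=[]
for f,(u0,v0,u1,v1) in ((t,(155,185,190,222)),(s,(180,192,203,226))):
    im=f["img"][v0:v1,u0:u1].astype(int); g=(im.max(2)<50)&(im.max(2)-im.min(2)<18); n,l,q,ce=cv2.connectedComponentsWithStats(g.astype(np.uint8)); k=1+np.argmax(q[1:,4]);R.append(ce[k]+[u0,v0]);print(q[k])
print(tri(t,R[0],s,R[1]))
E
```

```text
27.15 [ 0.36939987 -0.05189731  0.25632284] 0.08496487535215673
sieve top 2.53 0
beaker top 6.41 192
beaker scene 5.94 105
cup 2.64 0
bottle 2.9 0
[  4  16  16  17 141]
[  5   6  13  26 192]
(array([0.46985129, 0.34087179, 0.12453505]), np.float64(3.4090564439071894e-06))
```

```bash
python3 -c "
from workcell import order
print(order.finish_job())"
```

```text
the job is handed in; nothing more can be done
None
```

I handed the job in at about 27 s: by the last top view all five small balls are in the pan and the four large ones are on the plate, the rod leans in its beaker as at the start, and the cup and bottle did not move; no verdict came back.

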